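# Forceps from the drawer, squeezed to the index

## Task

Pull the low cabinet's drawer well open by its handle, leave it open, and take the long sprung forceps out of it by the two black thumb pads, lifting them about a hand's breadth above the cabinet's top. Squeeze them just until the pointer on the moving leg stands level with the index saddle on their cross scale (never so far that the tips meet), and hold that tip gap steady, forceps lying level in the gripper and touching nothing else; the program finishes while still holding them so. Leave the other things on the bench where they are.

Things in the scene. Friction and masses are not known exactly. Their poses are not given: they have to be found in the camera images.
- cabinet: grey low instrument cabinet, fixed, 300 (x, depth) x 400 (y, width) x 75 mm high; origin on the bench under the middle of its front edge; its front faces its own -x. A wooden box stands fixed on the rear half of its top, up to 105 mm above the bench. Its only drawer slides out along the cabinet's -x
- drawer (a joint): how far the drawer is out, m: 0 shut (front panel flush with the cabinet's front), 0.2 at its stop; starts up to 30 mm open, about 1 N of friction, stays where left. Inside: floor 22 mm above the bench, 358 mm wide, 255 mm deep; walls reach 53 mm, the 15 mm thick front panel 62 mm above the bench
- drawer_handle (a point): middle of the drawer's handle: a horizontal round steel bar, 12 mm thick, 120 mm long along the cabinet's y, its axis 45 mm in front of the drawer front and 41 mm above the bench, with a stem to the drawer front near each end (55 mm either side of the middle)
- forceps: long sprung steel forceps, 245 mm long, about 110 g, lying on their side on the drawer floor, tips towards the cabinet's +y (within 0.15 rad). Origin: underside, midway between the thumb pads, within 10 mm of the centre of mass. Own x runs from the heel (120 mm behind the origin) to the tips (110 mm ahead), z up, y across the legs: fixed leg at -y, moving leg at +y
- thumb_pads (a point): midway between the two thumb pads, 12 mm above the forceps' underside. Pads: black ribbed plates, 28 mm long along the forceps' x, 24 mm high from the underside, on the outside of each leg; outer faces 42 mm apart when open. Per mm closed there the pointer moves about 1.6 mm. Springs back with about 3 N at first touch, 7 to 13 N at the index; opens when let go
- forceps_leg (a joint): angle by which the moving leg is squeezed towards the fixed one, rad, about the heel: 0 open (tips 51 mm apart), 0.222 tips meeting
- pointer (a point): top of the pointer: a small dark steel fin, 3 x 3 mm, standing on the moving leg just on the heel side of the cross scale, 22 mm above the forceps' underside. As the forceps are squeezed it moves towards the forceps' -y
- index_mark (a point): top centre of the index saddle: a small black block (10 x 3 mm, 5 mm high) clamped on the cross scale, a 60 mm aluminium bar that stands out along the forceps' +y from the fixed leg, 80 mm from the pads towards the tips. Set anew each time, 14 to 30 mm from the fixed leg. The marked gap: pointer and saddle at the same y in the forceps' frame
- tip_fixed (a point): tip of the fixed leg (inner face)
- tip_moving (a point): tip of the moving leg (inner face)
- meter: hand-held multimeter, 150 x 75 x 34 mm, on the bench to the right of the cabinet; leave it alone. Origin at the centre of its underside
- ring_gauge: steel ring gauge, 72 mm across, 22 mm high, on the bench to the left in front of the cabinet; leave it alone. Origin at the centre of its underside
- driver: screwdriver lying on the bench to the left of the cabinet; leave it alone

How it is judged (in metres and radians):
On the way, in this order (a step that is already met when the one before it is completed fails the run):
1. the drawer is pulled open at least 120 mm (value of joint drawer above 0.12 m), for 0.1 s.
2. the forceps are lifted out of the drawer, above the cabinet's top (height (world z) of forceps above 0.1 m and contact force between the fingers and forceps above 1 N), for 0.2 s.
At the end, for the whole second after the job is handed in: held still by the fingers alone for the last second, origin over 120 mm above the bench, level within 20 degrees, pointer within 3 mm of the index saddle across the scale, leg not moving; the drawer still open by more than 120 mm (y of pointer in the frame of index_mark between -0.003 and 0.003 m and height (world z) of forceps above 0.12 m and angle between forceps's own z axis and vertical below 0.35 rad and contact force between the fingers and forceps above 1 N and contact force between forceps and cabinet below 0.1 N and linear speed of forceps below 0.03 m/s and velocity of joint forceps_leg between -0.15 and 0.15 rad/s and value of joint drawer above 0.12 m); the arm keeps its last pose, push and grip.
It fails at once if the forceps are squeezed until the tips meet or nearly so (under about 5 mm) (value of joint forceps_leg above 0.2 rad).
It fails at once if the meter is pushed more than 25 mm (distance of meter from where it was at the start of the episode above 0.025 m).
It fails at once if the ring gauge is pushed more than 25 mm (distance of ring_gauge from where it was at the start of the episode above 0.025 m).
It fails at once if the driver is pushed more than 25 mm (distance of driver from where it was at the start of the episode above 0.025 m).
It also fails if it takes over 54 s, if anything falls off the work surface, if the arm or the gripper's body presses on something with over 40 N, if the wrist force passes 120 N, or if a joint passes its speed limit or range.

## Robot

A 6-joint arm with a two-finger parallel gripper is mounted at the origin on the work surface. World frame = base frame: x ahead of the robot, y to its left, z up, the work surface at z = 0. Lengths are in mm, angles in rad, forces in N, time in s.
With the tool pointing down it reaches from about 300 to 775 mm from the base axis. Payload 14.6 kg.
Tool frame: the origin (TCP) lies on the centre line of the jaws, within the pads' length; the fingertips stand 11 mm ahead of it and the grasp point (between the pads) lies 8 mm behind it (arm.nose_length is the distance from the TCP to the fingertips, in mm); z points along the fingers, y is the line along which they close (so a half turn about z gives the same grasp; the last joint's range is limited). The gripper opens to 94 mm and grips with 3 to 60 N. Pads are 16 mm wide; open, the fingers measure 119 mm over their backs; the gripper's body (75 mm by 177 mm) begins 78 mm behind the grasp point.
Start: joints at [-1.366, 0.3, 1.521, -0, 1.321, -0.067], TCP at [147.649, -529.801, 216.446] pointing down, gripper open.
Joint ranges: [-3.03, 3.03], [-0.79, 2.21], [0.23, 2.52], [-1.04, 4.18], [0, 3.07], [-2.55, 2.55]. Speed limits (rad/s): [2.22, 2.22, 2.57, 3.14, 3.14, 3.14].

## Interface

Orientations are given as a unit quaternion [x, y, z, w].
In Python, from workcell import arm, eyes, ticket gives the robot as it stands.
- The arm moves only by the shell command python3 -m jog 'ROWS' [OPENING]. ROWS is JSON, a list that holds one entry, the list of rows, each a list of 4 numbers: the shift along the tool's x, y, z in mm, then the turn about the tool's z in rad. A call has 1 to 5 rows; each row is the pose to reach, as a shift and turn from the pose commanded when the call began, along the tool's axes at that moment; what a row does not reach only later rows make up. A row lasts 1/8 s, in which the tool goes at most 62.5 mm and 10.7 degrees, less where a joint would pass 70% of its speed; a pose out of reach is approached as far as the arm can. A call with a gripper value outside its range is refused whole. OPENING is the finger opening in mm, from 0 to 94, set as the call begins (- or left out, the last holds). The fingers move at their own pace and stop on an object; the grip force is fixed at half the most. Time passes only in rows, so rows that repeat a pose let the fingers close. It gives the time, the measured TCP pose, the force, the opening and the grip force at its end, in the units of the state.
- arm.get_obs(): the state, without advancing time (a new reading comes with each control period).
- eyes.get_image(name): name is "scene" or "top"; returns (picture, depth): 420x560x3 uint8, blue, green, red; 420x560 float32, mm along the optical axis (not along the pixel's ray), 0 where there is no reading.
- eyes.camera_params(name): a dict with "K" (3x3 intrinsics, pixels), "k1" (the pictures are not rectified: a ray, as slopes to the right and down, at radius r is drawn at 1 + k1 r^2 times it, then the intrinsics apply), "R" (3x3) and "t" (3): a world point X has camera coordinates R X + t. Camera axes: x right, y down, z forward; pixel columns grow to the right and rows downward; lengths in mm; the calibration is good to about 2 mm. A picture is of the moment at which its call begins. camera_params takes no time and is no camera call.
- ticket.hand_in(): hands the job in; it is judged then, once.
The state is a dict: "time_s": time; "qpos": joint angles; "joint_vel": joint speeds; "effort": joint torques, N m; "eef_pos": TCP position; "orientation": TCP orientation; "wrist_force": force on the tool from outside, world axes, zero at the start; "torque": the same for the moment, N m; "gripper_width": finger opening in mm; "finger_force": force on a finger pad.
Only numpy, scipy, OpenCV 4.12 (cv2) and the standard library are available. Lean on these libraries where they do the work, as an engineer would, in place of code of your own. Each camera call takes 0.05 s, during which the arm holds its last target. There are 200 camera calls.

## Working session

There is one attempt and no reset: what is moved stays moved. The work goes in short steps, Python scripts to look and compute and a shell command to move; the robot and the scene stay as the last step left them, time stands still between calls to the robot, and variables do not carry over. Pictures are saved under pics/ and viewed, at most 10 in all, crops included, and the job is handed in when it is done.

```bash
mkdir -p pics
cat > h.py <<'E'
import numpy as np,cv2
from workcell import arm,eyes,ticket
def ray(name,u,v):
    p=eyes.camera_params(name);K=np.array(p["K"]);R=np.array(p["R"]);t=np.array(p["t"])
    d=np.array([(u-K[0,2])/K[0,0],(v-K[1,2])/K[1,1]]);s=d.copy()
    for _ in range(20): s=d/(1+p["k1"]*(s@s))
    return -R.T@t, R.T@np.array([s[0],s[1],1.])
def onz(name,u,v,z):
    c,d=ray(name,u,v); return c+d*(z-c[2])/d[2]
def atd(name,u,v,D):
    c,d=ray(name,u,v); return c+d*D[int(v),int(u)]
E
python3 - <<'E'
from h import *
for n in("scene","top"):
    im,D=eyes.get_image(n);cv2.imwrite(f"pics/{n}0.png",im);np.save(f"{n}0.npy",D)
    p=eyes.camera_params(n);print(n,np.round(-np.array(p["R"]).T@np.array(p["t"])),p["K"][0][0])
o=arm.get_obs();print(o)
E
```

```text
scene [1348.  122.  897.] 436.3169174592115
top [ 478.   -3. 1143.] 411.83383942576756
{'time_s': 0.1, 'qpos': array([-1.36563096e+00,  3.00391796e-01,  1.52151357e+00, -3.64336043e-06,
        1.32066026e+00, -6.65867613e-02]), 'joint_vel': array([ 0.00128683, -0.00078419, -0.00257662,  0.00048099,  0.00027593,
        0.00069864]), 'effort': array([ 8.25908810e-04, -5.32645655e+01, -3.53283477e+01,  7.09842844e-02,
        2.34820414e-02, -5.13202758e-05]), 'eef_pos': array([ 147.59080756, -529.60706303,  215.95837461]), 'orientation': array([ 9.90782863e-01,  1.35458782e-01, -3.54417836e-05, -4.85195634e-04]), 'wrist_force': array([-0.12581276, -0.53062804,  0.1426918 ]), 'torque': array([ 0.03461152, -0.01837202, -0.08211231]), 'finger_force': 0.0, 'gripper_width': 93.7584204961536}
```

View pics/top0.png

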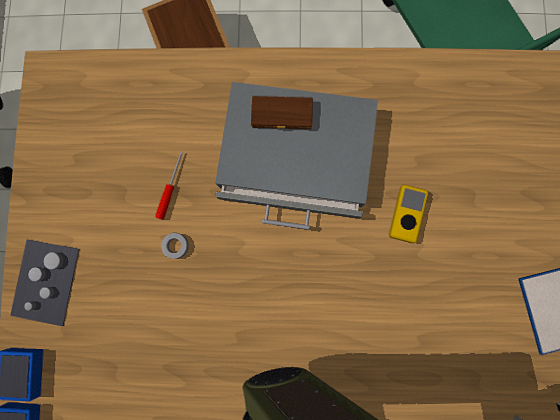

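View pics/scene0.png

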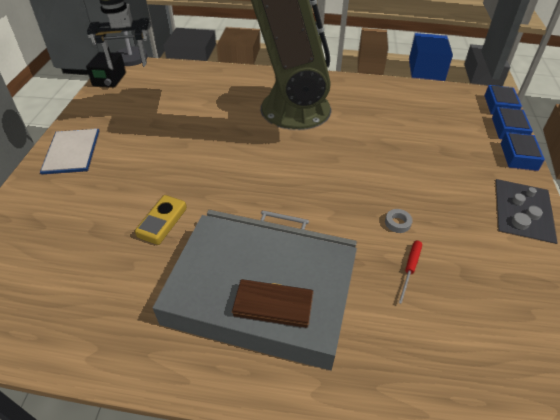

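The top view shows the cabinet with yaw around -0.1 rad. The handle bar runs from (264,224) to (315,229) and the drawer is slightly open. The meter is at (410,213), the ring at (175,246) and the driver at (170,190), all well clear of the handle. The scene view agrees.

Run:
```python
from h import *
im=cv2.imread("pics/top0.png");D=np.load("top0.npy")
P=lambda u,v,z:np.round(onz("top",u,v,z)[:2],1)
print("cab",[P(*q,75) for q in((233,84),(377,100),(217,186))])
# points on handle: depth giving z 35..52 in region
pts=[]
for v in range(200,236):
  for u in range(255,325):
    p=atd("top",u,v,D)
    if 25<p[2]<60: pts.append((u,v,*p))
pts=np.array(pts)
m=np.zeros(im.shape[:2],np.uint8);m[pts[:,1].astype(int),pts[:,0].astype(int)]=255
c=im[195:240,250:330].copy();c[m[195:240,250:330]>0]=(0,0,255)
cv2.imwrite("pics/c1.png",cv2.resize(np.hstack([im[195:240,250:330],c]),None,fx=5,fy=5,interpolation=0))
for q in((264,224),(315,229)): print("bar",P(*q,47))
o=arm.get_obs()
from scipy.spatial.transform import Rotation as Ro
print(np.round(Ro.from_quat(o["orientation"]).as_matrix(),3))
```

```text
cab [array([949. , 182.8]), array([ 904.7, -207.8]), array([665.8, 216.5])]
bar [568.8  92.1]
bar [557.1 -44.3]
[[ 0.963  0.268 -0.   ]
 [ 0.268 -0.963  0.001]
 [ 0.    -0.001 -1.   ]]
```

View pics/c1.png

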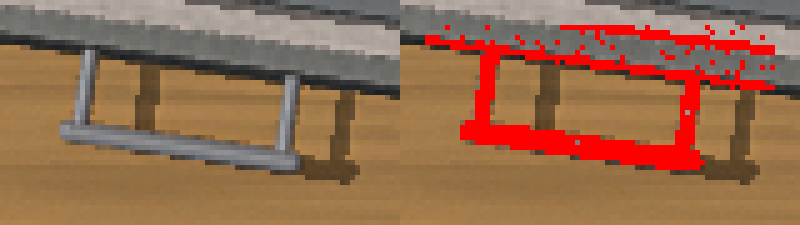

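The bar runs from (262,221) to (310,227.4) and the depth points agree with it. The stems are clear.

```bash
cat >> h.py <<'E'
from scipy.spatial.transform import Rotation as Ro
YAW=-0.118
def togo(tgt,yaw=None):
    """shift in tool axes to bring TCP to tgt; turn about tool z so tool y lies along world yaw direction (mod pi)"""
    o=arm.get_obs();R=Ro.from_quat(o["orientation"]).as_matrix()
    s=R.T@(np.array(tgt)-o["eef_pos"])
    out=list(np.round(s,1))
    if yaw is not None:
        d=R.T@[np.cos(yaw),np.sin(yaw),0]; a=np.arctan2(-d[0],d[1])
        a=(a+np.pi/2)%np.pi-np.pi/2; out.append(round(a,3))
    return out,np.round(o["eef_pos"],1),np.round(o["qpos"],2)
E
python3 - <<'E'
from h import *
a=onz("top",262,221,45);b=onz("top",310,227.4,45);m=(a+b)/2
print(a,b,m,np.arctan2(-(a-b)[0],(a-b)[1]))
print(togo([m[0],m[1],33],YAW), togo([m[0],m[1],160],YAW))
E
```

```text
[576.98763694  97.77701682  45.        ] [561.38028701 -31.01696125  45.        ] [569.18396198  33.38002778  45.        ] -0.12059274435328543
([np.float64(557.2), np.float64(-429.0), np.float64(183.4), np.float64(-1.181)], array([ 147.6, -529.6,  216. ]), array([-1.37,  0.3 ,  1.52, -0.  ,  1.32, -0.07])) ([np.float64(557.2), np.float64(-429.1), np.float64(56.4), np.float64(-1.181)], array([ 147.6, -529.6,  216. ]), array([-1.37,  0.3 ,  1.52, -0.  ,  1.32, -0.07]))
```

```bash
python3 -m jog '[[[557,-429,20,-1.18],[557,-429,20,-1.18],[557,-429,20,-1.18],[557,-429,20,-1.18],[557,-429,20,-1.18]]]' 40
python3 -c "
from h import *
print(togo([569,33.4,150],YAW))"
```

```text
time_s: 0.72
eef_pos: [335.6, -277.9, 207.5]
orientation: [0.821, 0.571, 0.0, 0.0]
wrist_force: [-0.3, -0.9, 0.3]
gripper_width: 47.3
finger_force: 0.0
([np.float64(373.1), np.float64(110.4), np.float64(57.5), np.float64(-0.238)], array([ 335.6, -277.9,  207.5]), array([-0.78,  0.05,  1.84,  0.  ,  1.26, -0.42]))
```

```bash
python3 -m jog '[[[370,108,55,-0.23],[370,108,55,-0.23],[370,108,55,-0.23],[370,108,55,-0.23],[370,108,55,-0.23]]]' 40
python3 -m jog '[[[0,0,0,0]]]'
python3 -c "
from h import *
print(togo([569,33.4,33],YAW))"
```

```text
time_s: 1.35
eef_pos: [521.9, -30.7, 163.0]
orientation: [0.752, 0.659, -0.0, -0.0]
wrist_force: [0.2, -0.3, -0.5]
gripper_width: 40.0
finger_force: 0.0
time_s: 1.48
eef_pos: [521.8, -29.6, 162.1]
orientation: [0.751, 0.661, -0.001, -0.001]
wrist_force: [-0.3, -0.6, -0.1]
gripper_width: 40.0
finger_force: 0.0
([np.float64(68.5), np.float64(39.1), np.float64(129.0), np.float64(-0.009)], array([521.8, -29.6, 162.1]), array([-0.13,  0.29,  1.66,  0.  ,  1.19,  0.  ]))
```

```bash
python3 -m jog '[[[68,39,40,-0.01],[68,39,40,-0.01],[68,39,90,-0.01],[68,39,129,-0.01],[68,39,129,-0.01]]]' 40
python3 -m jog '[[[0,0,0,0],[0,0,0,0],[0,0,0,0]]]' 8
python3 -c "
from h import *
print(togo([569,33.4,33],YAW))"
```

```text
time_s: 2.1
eef_pos: [566.8, 28.9, 32.3]
orientation: [0.749, 0.663, -0.002, -0.002]
wrist_force: [0.3, -0.9, 0.4]
gripper_width: 40.0
finger_force: 0.0
time_s: 2.48
eef_pos: [569.2, 29.6, 35.7]
orientation: [0.749, 0.663, 0.001, 0.001]
wrist_force: [2.4, 0.1, 1.5]
gripper_width: 13.3
finger_force: 0.6
([np.float64(3.8), np.float64(-0.6), np.float64(2.7), np.float64(-0.004)], array([569.2,  29.6,  35.7]), array([-0.01,  0.55,  1.62, -0.  ,  0.97,  0.11]))
```

```bash
python3 -m jog '[[[0,0,0,0],[0,-15,0,0],[0,-40,0,0],[0,-70,0,0],[0,-100,0,0]]]' 8
python3 -m jog '[[[0,-30,0,0],[0,-55,0,0],[0,-60,0,0],[0,-60,0,0]]]'
python3 -m jog '[[[0,0,0,0],[0,0,0,0],[0,0,-50,0],[0,0,-110,0],[0,0,-160,0]]]' 40
python3 -m jog '[[[-250,0,0,0],[-250,0,0,0],[-250,0,0,0],[-250,0,0,0],[-250,0,0,0]]]' 75
python3 - <<'E'
from h import *
for n in("scene","top"):
    im,D=eyes.get_image(n);cv2.imwrite(f"pics/{n}1.png",im);np.save(f"{n}1.npy",D)
im=cv2.imread("pics/top1.png")
cv2.imwrite("pics/c2.png",cv2.resize(im[150:290,190:390],None,fx=4,fy=4,interpolation=cv2.INTER_CUBIC))
E
```

```text
time_s: 3.1
eef_pos: [469.5, 42.1, 35.5]
orientation: [0.749, 0.663, 0.001, 0.001]
wrist_force: [2.0, 4.6, 9.6]
gripper_width: 10.9
finger_force: 30.0
time_s: 3.6
eef_pos: [410.3, 49.5, 35.5]
orientation: [0.749, 0.663, 0.001, 0.001]
wrist_force: [0.2, 5.4, 9.0]
gripper_width: 11.0
finger_force: 30.0
time_s: 4.22
eef_pos: [409.6, 48.9, 196.6]
orientation: [0.749, 0.663, 0.0, 0.0]
wrist_force: [-0.1, -0.3, -1.0]
gripper_width: 40.1
finger_force: 0.0
time_s: 4.85
eef_pos: [378.4, -202.3, 194.1]
orientation: [0.751, 0.661, -0.0, -0.0]
wrist_force: [-0.2, 0.1, -0.6]
gripper_width: 75.2
finger_force: 0.0
```

View pics/c2.png

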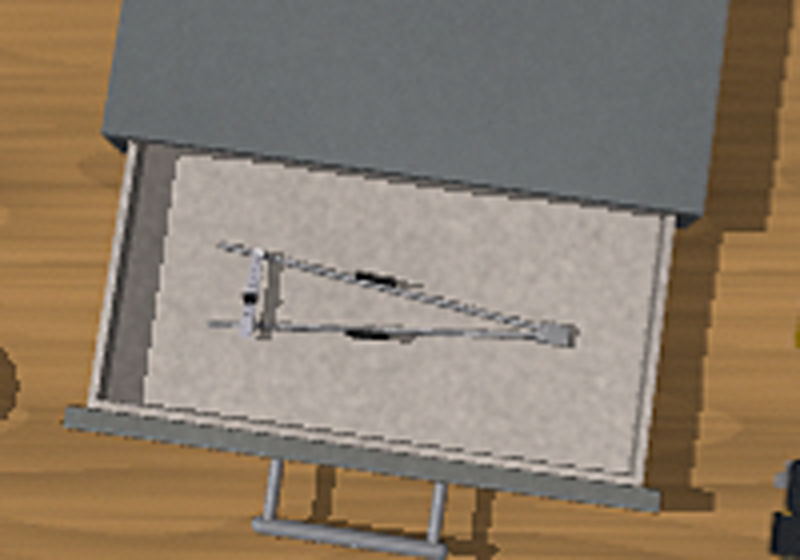

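The drawer is well open. The pads are at about (284,220) and (282,234) in the full image, the heel is at (331,234), and the tips are at (245,211) and (242,231). The saddle is at about (252.5,224.5).

```bash
cat > pads.py <<'E'
from h import *
im=cv2.imread("pics/top1.png");g=im.max(2)
m=(g<60).astype(np.uint8)
n,l,s,c=cv2.connectedComponentsWithStats(m[205:242,235:340])
P=[]
for i in range(1,n):
    if s[i,4]>5:
        q=c[i]+[235,205];print(s[i],q,np.round(onz("top",*q,45),1))
H=onz("top",331.2,233.7,40);T1=onz("top",245,211.2,35);T2=onz("top",242.5,230.7,35)
print("heel",H,"tips",T1,T2)
f=lambda a,b:np.arctan2((b-a)[1],(b-a)[0])
print("dir legs",f(H,T1),f(H,T2),"bisect",f(H,(T1+T2)/2))
E
python3 pads.py
```

```text
[44 13 10  4 15] [283.26666667 219.4       ] [582.   40.7  45. ]
[16 19  3  2  6] [252.  224.5] [567.2 124.5  45. ]
[42 28 10  2 17] [282.11764706 233.41176471] [544.4  43.2  45. ]
heel [545.56586914 -87.93575024  40.        ] tips [604.08210631 145.62162811  35.        ] [550.89612034 151.04379307  35.        ]
dir legs 1.325306384444285 1.5484958089429561 bisect 1.4364953609753848
```

```bash
python3 -c "
from h import *
print(togo([563,42,130],-0.134))"
```

```text
([np.float64(261.9), np.float64(152.9), np.float64(64.1), np.float64(0.011)], array([ 379.2, -199.2,  194.1]), array([-0.57,  0.05,  1.87,  0.  ,  1.22, -0.45]))
```

```bash
python3 -m jog '[[[262,153,64,0.01],[262,153,64,0.01],[262,153,64,0.01],[262,153,64,0.01],[262,153,64,0.01]]]' 70
python3 -m jog '[[[0,0,0,0],[0,0,0,0]]]'
python3 -c "
from h import *
print(togo([563,42,36],-0.134))"
```

```text
time_s: 5.58
eef_pos: [563.6, 46.4, 130.1]
orientation: [0.751, 0.66, 0.0, -0.0]
wrist_force: [0.3, -0.8, 0.2]
gripper_width: 70.1
finger_force: 0.0
time_s: 5.82
eef_pos: [562.4, 43.5, 130.3]
orientation: [0.751, 0.66, -0.0, -0.0]
wrist_force: [-0.1, -0.8, -0.1]
gripper_width: 69.9
finger_force: 0.0
([np.float64(-1.4), np.float64(0.8), np.float64(94.3), np.float64(0.005)], array([562.4,  43.5, 130.3]), array([ 0.01,  0.41,  1.58, -0.  ,  1.15,  0.14]))
```

```bash
python3 -m jog '[[[-1,1,50,0],[-1,1,85,0],[-1,1,94,0],[-1,1,94,0]]]' 70
python3 -m jog '[[[0,0,0,0],[0,0,0,0],[0,0,0,0],[0,0,0,0],[0,0,0,0]]]' 38
python3 -m jog '[[[0,0,0,0],[0,0,-5,0],[0,0,-10,0],[0,0,-20,0],[0,0,-20,0]]]'
```

```text
time_s: 6.32
eef_pos: [564.1, 41.0, 37.4]
orientation: [0.752, 0.659, 0.0, 0.0]
wrist_force: [0.2, 0.3, 0.2]
gripper_width: 69.9
finger_force: 0.0
time_s: 6.95
eef_pos: [564.4, 41.3, 37.0]
orientation: [0.752, 0.659, 0.0, 0.0]
wrist_force: [0.9, -0.6, 6.3]
gripper_width: 38.5
finger_force: 6.7
time_s: 7.58
eef_pos: [564.4, 41.3, 57.4]
orientation: [0.752, 0.659, 0.001, 0.0]
wrist_force: [-0.4, 0.3, -1.7]
gripper_width: 38.0
finger_force: 4.6
```

```bash
python3 -m jog '[[[0,0,-20,0],[0,0,-50,0],[0,0,-90,0],[0,0,-115,0],[0,0,-123,0]]]'
python3 -m jog '[[[0,0,0,0],[0,0,0,0],[0,0,0,0]]]'
python3 - <<'E'
from h import *
for n in("scene","top"):
    im,D=eyes.get_image(n);cv2.imwrite(f"pics/{n}2.png",im);np.save(f"{n}2.npy",D)
    p=eyes.camera_params(n);K=np.array(p["K"]);R=np.array(p["R"]);t=np.array(p["t"])
    c=R@np.array([567,124,185.])+t;uv=K@(c/c[2]);print(n,uv)
    x,y=int(uv[0]),int(uv[1])
    globals()[n]=cv2.resize(im[y-50:y+50,x-65:x+65],None,fx=6,fy=6,interpolation=cv2.INTER_CUBIC);print(x-65,y-50)
cv2.imwrite("pics/c3.png",top);cv2.imwrite("pics/c4.png",scene)
E
```

```text
time_s: 8.2
eef_pos: [564.3, 41.3, 180.6]
orientation: [0.752, 0.659, 0.001, 0.001]
wrist_force: [0.3, -0.0, -0.8]
gripper_width: 38.2
finger_force: 4.5
time_s: 8.57
eef_pos: [563.7, 41.3, 178.4]
orientation: [0.752, 0.659, -0.001, -0.0]
wrist_force: [0.4, -0.9, -1.2]
gripper_width: 37.7
finger_force: 4.5
scene [322.81170286 179.8122079    1.        ]
257 129
top [245.4176437  219.66753448   1.        ]
180 169
```

View pics/c3.png

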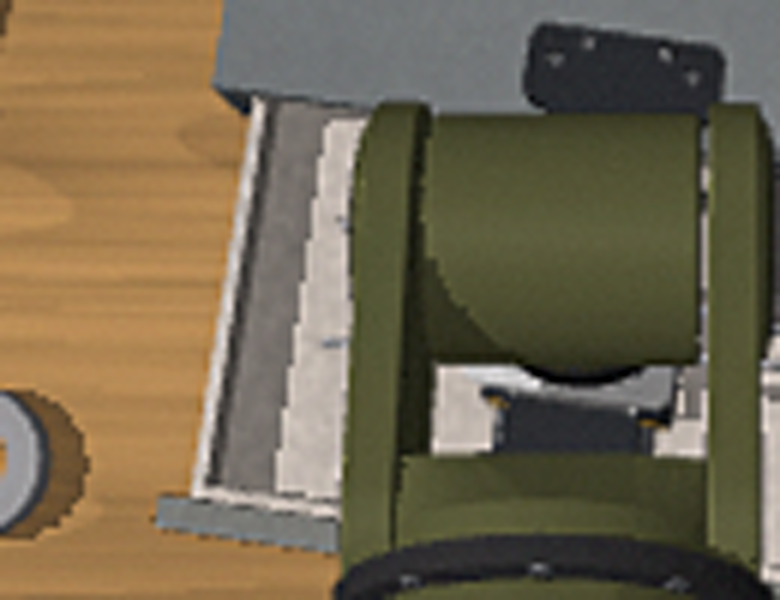

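View pics/c4.png

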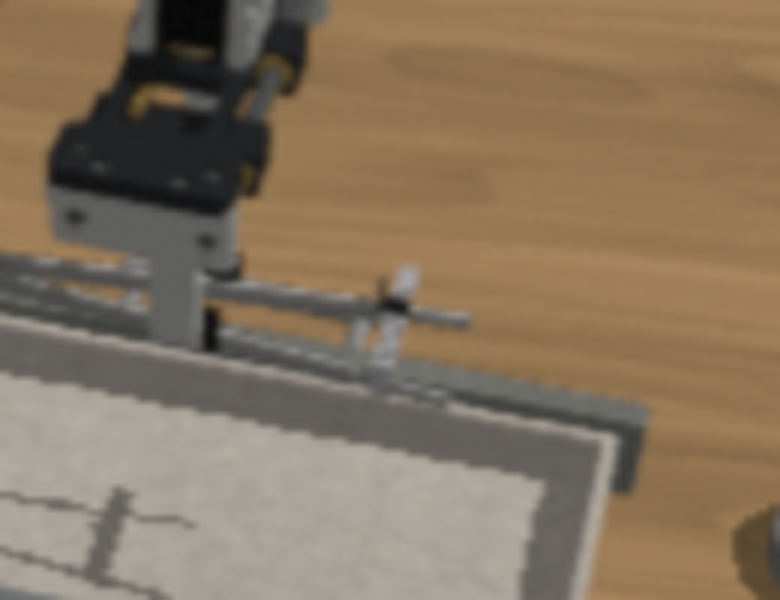

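The top view is blocked by the wrist at the scale. In the scene view the saddle is at crop (397,305) and the pointer just above-left of it at (381,288), so a few mm remain. I'll shift right so the top camera sees the scale from almost straight above.

```bash
python3 -m jog '[[[-30,0,0,0],[-65,0,0,0],[-105,0,0,0],[-130,0,0,0],[-140,0,0,0]]]'
python3 -m jog '[[[0,0,0,0],[0,0,0,0],[0,0,0,0]]]'
cat > look.py <<'E'
from h import *
import sys
o=arm.get_obs();e=o["eef_pos"];Rt=Ro.from_quat(o["orientation"]).as_matrix()
S=e+Rt@np.array([80,0,2]);tag=sys.argv[1];out=[]
for n in("top","scene"):
    im,D=eyes.get_image(n)
    p=eyes.camera_params(n);K=np.array(p["K"]);R=np.array(p["R"]);t=np.array(p["t"])
    c=R@S+t;uv=K@(c/c[2]);x,y=int(uv[0])-20,int(uv[1])-25
    cv2.imwrite(f"pics/{n}_{tag}.png",im);print(n,"origin",x,y)
    out.append(cv2.resize(im[y:y+50,x:x+40],None,fx=10,fy=10,interpolation=cv2.INTER_CUBIC))
cv2.imwrite(f"pics/both_{tag}.png",np.hstack(out));print(S,e,o["gripper_width"],o["finger_force"])
E
python3 look.py a
```

```text
time_s: 9.3
eef_pos: [545.4, -98.5, 179.2]
orientation: [0.752, 0.659, -0.0, -0.0]
wrist_force: [0.5, -0.1, -0.8]
gripper_width: 38.1
finger_force: 4.5
time_s: 9.68
eef_pos: [545.7, -96.7, 179.4]
orientation: [0.752, 0.66, 0.0, -0.0]
wrist_force: [-1.0, 0.1, -0.3]
gripper_width: 37.8
finger_force: 4.5
top origin 285 200
scene origin 245 148
[556.11277747 -17.38698283 177.41128674] [545.70339194 -96.70697556 179.40714402] 37.84718287845603 4.534363299608231
```

View pics/both_a.png

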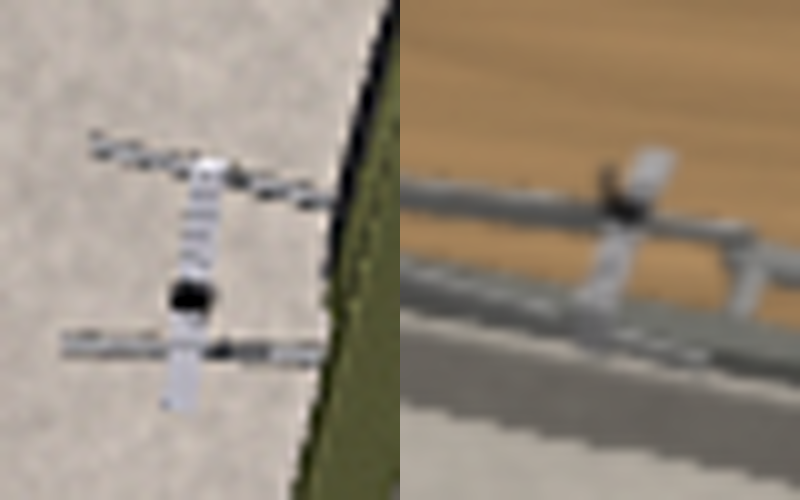

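Top half: saddle at (304.1,229.8), pointer at (307.2,235). That is about 11 mm along the scale, or about 7 mm of pad closure. I'll close to 32, then measure again.

```bash
python3 -m jog '[[[0,0,0,0],[0,0,0,0]]]' 35
python3 -m jog '[[[0,0,0,0],[0,0,0,0],[0,0,0,0],[0,0,0,0]]]' 32
python3 look.py b
```

```text
time_s: 10.02
eef_pos: [545.6, -97.4, 179.4]
orientation: [0.752, 0.659, 0.0, 0.0]
wrist_force: [-0.4, 0.2, -1.6]
gripper_width: 35.3
finger_force: 5.9
time_s: 10.52
eef_pos: [545.6, -97.5, 179.4]
orientation: [0.752, 0.659, 0.0, 0.0]
wrist_force: [0.5, 0.8, -1.9]
gripper_width: 31.7
finger_force: 7.3
top origin 286 200
scene origin 245 148
[556.0665633  -18.19641323 177.41812264] [545.57278832 -97.50515245 179.41926475] 31.682471145800278 7.326737344264984
```

View pics/both_b.png

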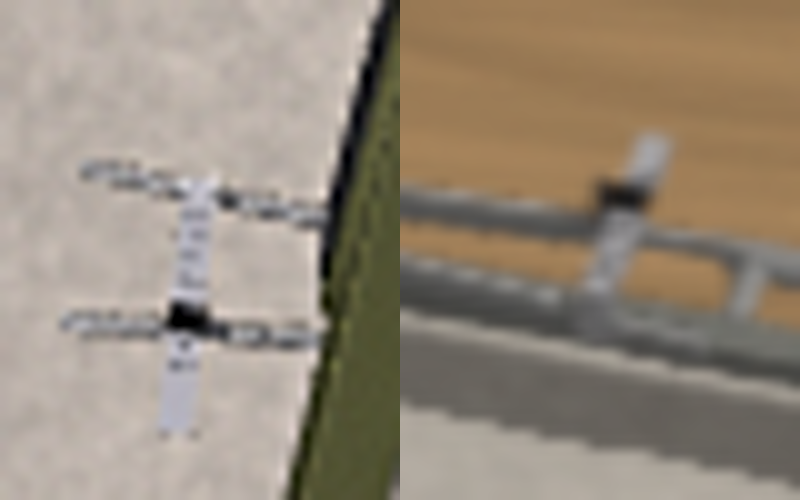

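Saddle at crop (188,317), pointer at about (215,330): roughly 2 mm is left, so about 1.2 mm more closure.

```bash
python3 -m jog '[[[0,0,0,0],[0,0,0,0],[0,0,0,0],[0,0,0,0],[0,0,0,0]]]' 30.8
python3 look.py c
```

```text
time_s: 11.25
eef_pos: [545.6, -97.5, 179.4]
orientation: [0.752, 0.659, 0.0, -0.0]
wrist_force: [-0.2, 0.5, -1.5]
gripper_width: 31.0
finger_force: 7.9
top origin 286 200
scene origin 245 148
[556.07843418 -18.16758859 177.41926607] [545.58810145 -97.47688907 179.41620789] 30.967800606386312 7.890864908695221
```

View pics/both_c.png

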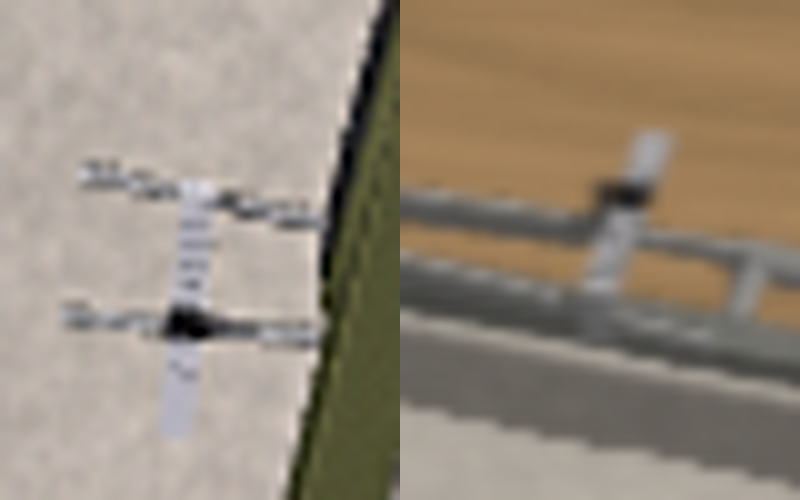

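The pointer is level with the saddle to about 0.5 mm: saddle (186,323) and pointer (213,328) in the crop. I'll triangulate the saddle height as a quick level check before handing in.

Run:
```python
from h import *
c1,d1=ray("top",304.6,232.3);c2,d2=ray("scene",245+23,148+19.3)
s=np.linalg.lstsq(np.c_[d1,-d2],c2-c1,rcond=None)[0];z=(c1+s[0]*d1)[2]
print(c1+s[0]*d1,c2+s[1]*d2, arm.get_obs()["eef_pos"])
if 170<z<200: print(ticket.hand_in())
```

```text
[539.28473956 -14.98094458 182.5269041 ] [539.08663812 -13.64581654 182.49709225] [545.57734709 -97.48443201 179.42308426]
the job is handed in; nothing more can be done
None
```

The job is handed in: the drawer is about 160 mm open, and the forceps are held level about 165 mm above the bench, with the pointer about 0.5 mm from the index saddle in the last picture; no verdict was returned.

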